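# Rock-test a harmonica comb on the granite plate and sort it

### The arm

A 6-joint arm with a two-finger parallel gripper is mounted at the origin on the work surface. World frame = base frame: x ahead of the robot, y to its left, z up, the work surface at z = 0. Lengths are in m, angles in degrees, forces in N, time in s.
With the tool pointing down it reaches from about 0.4 to 0.825 m from the base axis. Payload 7 kg.
Tool frame: the origin (TCP) lies midway between the tips of the shut fingers; the grasp point (between the pads) lies 19 mm behind it; z points along the fingers, y is the line along which they close (so a half turn about z gives the same grasp; the last joint's range is limited). The gripper opens to 88 mm and grips with 3 to 60 N. Pads are 19 mm wide; open, the fingers measure 130 mm over their backs; the gripper's body (78 mm by 193 mm) begins 47 mm behind the grasp point.
Start: joints at [91.221, 20.546, 0.682, 0, -70.136, -16.507], TCP at [0.178, 0.651, 0.227] pointing down, gripper open.
Joint ranges: [-176.03, 176.03], [-82.01, 121.73], [-58.28, 71.71], [-173.87, 95.51], [-174.79, -0.11], [-173.66, 173.66]. Speed limits (degrees/s): [136.94, 136.94, 172.46, 180, 180, 180].

### API

Orientations are given as a 3x3 rotation matrix whose columns are the frame's x, y, z axes.
In Python, from rig import robot, jaws, solver, imaging, order, nets gives the robot as it stands. Calls block until the motion is done:
- robot.goto(position, orientation): joint-space move of the TCP to a pose.
- robot.servo_line(position, ori=None, speed=0.15): straight line of the TCP; ori=None keeps the orientation; speed is the mean speed in m/s.
- robot.movej(angles): joint-space move.
- jaws.move_gripper(opening): opening from 0.0 (shut) to 1.0 (fully open); the grip force is fixed at half the most; returns when the fingers have stopped.
- robot.dwell(seconds).
- solver.ik(position, orientation): joint angles nearest the present ones, or None.
- robot.get_state(): the state.
- imaging.grab_frame(name): name is "side" or "top"; returns (picture, depth): 400x640x3 uint8, red, green, blue; 400x640 float32, m along the optical axis (not along the pixel's ray), 0 where there is no reading.
- imaging.camera_info(name): a dict with "vfov" (degrees; the focal length in pixels is half the picture's height over the tangent of half this angle, whatever the lens; pixels are square), "cx", "cy" (the principal point, pixels), "k1" (the pictures are not rectified: a ray, as slopes to the right and down, at radius r is drawn at 1 + k1 r^2 times it, then the intrinsics apply), "view" (4x4, takes a point from world to camera coordinates). Camera axes: x right, y down, z forward; pixel columns grow to the right and rows downward; lengths in m; the calibration is good to about 2 mm. A picture is of the moment at which its call begins. camera_info takes no time and is no camera call.
A pose or a line that the arm cannot do raises robot.Unreachable and nothing moves.
- order.job_done(): hands the job in; it is judged then, once.
Trained networks look in the newest picture that a camera, given by its name, has taken for a name from the list of things; names that differ only in an ending like _2 or _b are one class to them, and where a whole thing is asked for, a point or a joint stands for the part that bears it (a point fixed in the world has none). Each returns a list of dicts, best first, with "p" (0 to 1); they miss things now and then, are a little off and sometimes report something else, mostly with a low value. They report only what shows in the picture. A call takes as long as a camera call.
- nets.search_frame(camera, label): "bbox" ([centre column, centre row, width, height] in pixels, round what is visible of it).
- nets.landmark_of(camera, label): "pixel" ([column, row] in pixels: a listed point, or the origin of a listed thing).
The state is a dict: "t": time; "qpos": joint angles; "qvel": joint speeds; "effort": joint torques, N m; "position": TCP position; "tcp_rot": TCP orientation; "force": force on the tool from outside, world axes, zero at the start; "ft_torque": the same for the moment, N m; "grip_width": opening from 0.0 (shut) to 1.0 (fully open); "finger_force": force on a finger pad.
Only numpy, scipy, OpenCV 4.12 (cv2) and the standard library are available. Lean on these libraries where they do the work, as an engineer would, in place of code of your own. Each camera call takes 0.05 s, during which the arm holds its last target. There are 200 camera calls.

### The job

Lay the wooden comb face up in the middle of the granite plate and let go of it, then test it for rocking with closed fingertips: press lightly on the corner with the red dot, then on the corner diagonally across, then on the other corner of the dotted end and the one diagonally across from that. If the comb is twisted and rocks from corner to corner, put it in the red tray for flattening; if it sits solid, put it in the green tray, lying flat on the tray's floor either way. Set it down rather than dropping it, and leave everything else on the desk where it is.

Things in the scene. Friction and masses are not known exactly. Their poses are not given: they have to be found in the camera images.
- comb: Pale wooden comb of a 16-hole chromatic harmonica, 170 x 50 x 12 mm, 70 g, slots open to one long edge, standing on solid end blocks 22 mm long (middle 3 mm clear). Origin: centre of the underside; x along it, away from the end with the red dot; y from slotted edge to back rail; z up. Starts on the desk, dot up, x towards world +y within 0.25 rad. Grip it across its width, mid-length.
- corner_dot (a point): Press point of the dotted corner: top face, x -76, y -16, z 12 mm in the comb's frame (9 mm in from both edges), marked by a red dot 11 mm across. The comb is stiff but may be twisted along its length, its +x half turned about +x against the dotted half (back-rail corner up) by 0 to 0.1 rad, for good; under 0.02 rad counts as straight.
- corner_plain (a point): Press point of the other corner of the dotted end, by the back rail: x -76, y +16, z 12 mm in the comb's frame. A straight comb sits solid: pressing moves no corner by more than 0.8 mm.
- corner_dot_across (a point): Press point of the corner diagonally across from the dot, by the back rail of the far end: x +76, y +16, z 12 mm in the comb's frame if straight (up to 1.6 mm higher if twisted; on the +x half). A twisted comb rests on two diagonal corners; pressed by the others it tips there at under 1 N, the oppopoint one stands 2 to 4.5 mm off the plate, and it stays tipped when let go.
- corner_plain_across (a point): Press point of the corner diagonally across from corner_plain, slotted edge of the far end: x +76, y -16, z 12 mm in the comb's frame if straight; on the +x half. Either tray will do for a comb that tips by 0.8 to 1.9 mm at its corners. A twisted comb tips one way when pressed at either point of the dotted end, the other way at the far end.
- plate: Dark granite surface plate, 200 (x) x 300 (y) x 50 mm (z) on a rubber foot, fixed to the desk, its top clear. Origin: centre of the underside.
- plate_top (a point): Centre of the granite plate's flat top, 50 mm above the desk; x along the 200 mm side, y along the 300 mm side, z up. The comb lies with its length along y, its centre within 45 mm of this point.
- tray_green_in (a point): Centre of the inner floor, 4 mm above the desk, of the green plastic tray for good combs: outside 240 (x) x 140 (y) x 24 mm, inside 232 x 132 mm, wall 4 mm, fixed. The comb lies with its length along x. Which tray is on the left and which on the right changes.
- tray_red_in (a point): Centre of the inner floor, 4 mm above the desk, of the red plastic tray for twisted combs, otherwise like the green one.
- driver_stand: Beechwood stand 42 x 120 x 45 mm with three black jeweller's screwdrivers upright in its slots, 130 mm high over all; stays where it is. Origin: centre of the underside.
- loupe: Folding glass loupe in a brass frame, 96 x 46 x 12 mm, lying open; stays where it is. Origin at desk height under its middle.
- pitch_pipe: Round dark brown bakelite pitch pipe, 72 mm across, 18 mm thick; stays where it is. Origin: centre of the underside.
- scraper: Reed scraper with an ebony handle and steel blade, 165 mm long, 12 mm thick; stays where it is. Origin at desk height near its middle.
- harmonica: Finished chromatic harmonica with steel covers, 156 x 41 x 26 mm; stays where it is. Origin at desk height under its middle.
- sanding_block: Beech sanding block 55 x 115 x 30 mm; stays where it is. Origin: centre of the underside.

How it is judged:
By the outcome, as a careful person would: the job done as asked, in the order asked, and still so for the second after the job is handed in, with the robot touching nothing.
It also fails if it takes over 72 s, if anything falls off the work surface, if the arm or the gripper's body presses on something with over 40 N, if the wrist force passes 120 N, or if a joint passes its speed limit or range.

## Working session

There is one attempt and no reset: what is moved stays moved. The work goes in short steps, each a Python script; the robot and the scene stay as the last script left them, time stands still between calls to the robot, and variables do not carry over. Pictures are saved under pics/ and viewed, at most 10 in all, crops included, and the job is handed in when it is done.

```bash
ls; mkdir -p pics
cat > h.py <<'E'
import numpy as np, cv2
from rig import robot, jaws, solver, imaging, order, nets
def cam(n):
    i=imaging.camera_info(n); f=200/np.tan(np.radians(i["vfov"])/2)
    return f,i["cx"],i["cy"],i["k1"],np.array(i["view"])
def rays(n,px):
    f,cx,cy,k1,V=cam(n); px=np.atleast_2d(np.array(px,float))
    d=(px-[cx,cy])/f; u=d.copy()
    for _ in range(30): u=d/(1+k1*(u**2).sum(1,keepdims=True))
    return np.c_[u,np.ones(len(u))]
def to_world(n,px,z):   # z = depth along axis
    V=cam(n)[4]; r=rays(n,px)*np.atleast_1d(z)[:,None]
    return (r-V[:3,3])@V[:3,:3]
def on_plane(n,px,h):
    V=cam(n)[4]; c=-V[:3,:3].T@V[:3,3]; d=rays(n,px)@V[:3,:3]
    return c+d*((h-c[2])/d[:,2])[:,None]
def project(n,P):
    f,cx,cy,k1,V=cam(n); p=np.atleast_2d(P)@V[:3,:3].T+V[:3,3]
    u=p[:,:2]/p[:,2:]; u=u*(1+k1*(u**2).sum(1,keepdims=True)); return u*f+[cx,cy]
def triang(pa,na,pb,nb):
    A=[];b=[]
    M=np.zeros((3,3));v=np.zeros(3)
    for n,p in((na,pa),(nb,pb)):
        V=cam(n)[4];c=-V[:3,:3].T@V[:3,3];d=(rays(n,p)@V[:3,:3])[0];d/=np.linalg.norm(d)
        Q=np.eye(3)-np.outer(d,d);M+=Q;v+=Q@c
    return np.linalg.solve(M,v)
def save(n,img): cv2.imwrite("pics/"+n,img[:,:,::-1])
def down(a):  # tool pointing down, tool y (closing line) at angle a (deg) from world x
    a=np.radians(a); y=np.array([np.cos(a),np.sin(a),0]); z=np.array([0,0,-1.]); return np.c_[np.cross(y,z),y,z]
E
python3 - <<'E'
from h import *
for n in("side","top"):
    p,d=imaging.grab_frame(n); save(n+"0.png",p); np.save("d_"+n,d); np.save("p_"+n,p)
    print(n,np.round(cam(n)[4],3).tolist(),[round(x,3) for x in cam(n)[:4]],(d>0).mean())
    for l in("comb","corner_dot","corner_plain","corner_dot_across","corner_plain_across","plate_top","tray_green_in","tray_red_in"):
        print(l,[(np.round(q["pixel"],1).tolist(),round(q["p"],2)) for q in nets.landmark_of(n,l)[:2]])
s=robot.get_state();print(s["t"],s["position"],s["tcp_rot"],s["force"],s["grip_width"])
E
```

```text
pics
rig.py
side [[-0.963, -0.268, -0.002, 0.552], [-0.17, 0.614, -0.771, 0.136], [0.208, -0.743, -0.637, 1.002], [0.0, 0.0, 0.0, 1.0]] [np.float64(400.818), 322.098, 203.535, 0.004] 0.99576171875
comb [([370.1, 236.8], 0.55)]
corner_dot [([363.3, 213.8], 0.92)]
corner_plain [([376.8, 212.5], 0.57)]
corner_dot_across [([377.5, 249.6], 0.82)]
corner_plain_across [([363.8, 253.1], 0.87)]
plate_top [([292.0, 201.1], 0.68)]
tray_green_in [([397.0, 154.2], 0.73)]
tray_red_in [([323.1, 348.6], 0.8), ([298.3, 154.2], 0.75)]
top [[-0.021, -1.0, 0.016, 0.007], [-0.997, 0.02, -0.076, 0.574], [0.075, -0.018, -0.997, 1.105], [0.0, 0.0, 0.0, 1.0]] [np.float64(368.318), 321.571, 202.808, -0.076] 0.9958984375
comb [([312.6, 253.6], 0.59)]
corner_dot [([331.7, 238.9], 0.96)]
corner_plain [([340.6, 252.2], 0.58)]
corner_dot_across [([288.3, 265.0], 0.61)]
corner_plain_across [([283.1, 256.2], 0.51)]
plate_top [([314.2, 173.5], 0.97)]
tray_green_in [([438.6, 252.9], 0.74)]
tray_red_in [([193.8, 243.2], 0.78)]
0.9 [0.17797015 0.65110201 0.22660599] [[ 9.64621121e-01 -2.63640082e-01  6.64663081e-06]
 [-2.63640082e-01 -9.64621119e-01  6.58982067e-05]
 [-1.09619282e-05 -6.53191203e-05 -9.99999998e-01]] [0.08750969 1.33743446 0.3568023 ] 0.9991094563269024
```

View pics/side0.png

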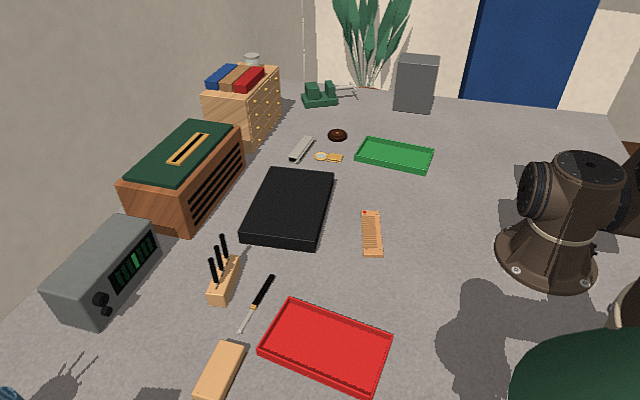

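View pics/top0.png

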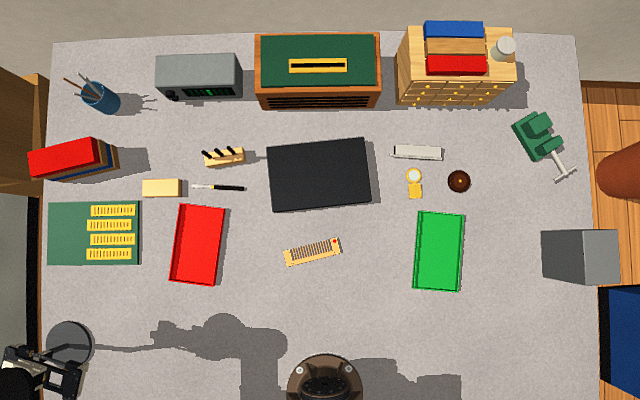

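The side view shows the comb at (372,233) with its dot at (364,212), the plate at (290,207), the red tray at (325,345) and the green tray at (396,155). In the top view the comb is at (312,251) with its dot at (334,241), the plate at (320,175), the red tray at (198,245) and the green tray at (438,251).

```bash
cat > m.py <<'E'
from h import *
def cloud(n,p,d):
    v,u=np.mgrid[:400,:640]; ok=(d>0)
    P=np.zeros((400,640,3)); P[ok]=to_world(n,np.c_[u[ok],v[ok]],d[ok]); return P
def rect(P):
    r=cv2.minAreaRect((P[:,:2]*1000).astype(np.float32)); return np.round(r[0],1),np.round(r[1],1),round(r[2],1)
def ang(P):
    w=np.linalg.eigh(np.cov(P[:,:2].T))[1][:,-1]; a=np.degrees(np.arctan2(w[1],w[0]))%180; return round(a,2)
E
python3 - <<'E'
from m import *
for n in("side","top"):
    p=np.load(f"p_{n}.npy");d=np.load(f"d_{n}.npy");P=cloud(n,p,d);X=P
    hsv=cv2.cvtColor(p,cv2.COLOR_RGB2HSV);H,S,V=[hsv[...,i].astype(int) for i in range(3)]
    box=lambda x0,x1,y0,y1:(P[...,0]>x0)&(P[...,0]<x1)&(P[...,1]>y0)&(P[...,1]<y1)&(P[...,2]<.2)&(d>0)
    ws=box(.2,.8,-.5,.5)
    desk=ws&(S<25)&(V>100)&(abs(P[...,2])<.02); A=P[desk]
    c=np.linalg.lstsq(np.c_[A[:,:2],np.ones(len(A))],A[:,2],rcond=None)[0]; print(n,"desk",np.round(c,4))
    Z=P[...,2]-(P[...,:2]@c[:2]+c[2])
    masks={"plate":ws&(V<70)&(Z>.044)&(Z<.056)&box(.3,.8,-.25,.25),
     "comb":box(.3,.5,-.12,.15)&(Z>.006)&(Z<.03)&(S>40),
     "red":ws&((H<6)|(H>174))&(S>150)&box(.2,.55,.15,.5),"green":ws&(H>50)&(H<75)&(S>120)&box(.2,.6,-.5,-.1)}
    for k,m in masks.items():
        nn,l,st,_=cv2.connectedComponentsWithStats(m.astype(np.uint8)); i=1+np.argmax(st[1:,4]); m=l==i
        Q=P[m]; print(k,m.sum(),rect(Q),"ang",ang(Q),"z",np.round(np.percentile(Z[m],[5,50,95]),4),np.round(np.percentile(P[m][:,2],50),4))
    m=box(.3,.5,-.12,.15)&(H<5)&(S>150)&(Z>0)
    print("dot",m.sum(),np.round(np.median(P[m],0),4), (lambda a:(a[1].mean(),a[0].mean()))(np.where(m)))
    for h,l in ((.012,["comb","corner_dot"]),): pass
dets={n:{} for n in("side","top")}
for n in dets:
    for l in("corner_dot","plate_top","tray_green_in","tray_red_in","comb"):
        r=nets.landmark_of(n,l); dets[n][l]=r[0]["pixel"] if r else None
for l in dets["top"]:
    a,b=dets["side"][l],dets["top"][l]
    if a is not None and b is not None: print(l,np.round(triang(a,"side",b,"top"),4))
E
```

```text
side desk [0.0003 0.0006 0.0004]
plate 5085 (array([664.1,   4.3]), array([200.4, 304.1]), 5.1) ang 94.9 z [0.0475 0.0499 0.0521] 0.0505
comb 847 (array([429.2,  29.4]), array([ 50. , 172.8]), 12.9) ang 103.24 z [0.0072 0.0115 0.0141] 0.012
red 7242 (array([450.3, 383.9]), array([141.2, 220.1]), 81.7) ang 166.89 z [0.002  0.0044 0.0231] 0.0051
green 1997 (array([ 421.4, -359.8]), array([147.1, 239.3]), 83.0) ang 172.21 z [0.0017 0.0053 0.0229] 0.0056
dot 2 [ 0.4632 -0.0427  0.0139] (np.float64(364.0), np.float64(211.0))
top desk [-0.0012  0.0001 -0.    ]
plate 6379 (array([660.8,   2.7]), array([198.2, 299.4]), 5.2) ang 95.25 z [0.0465 0.05   0.0533] 0.0492
comb 482 (array([426.3,  29.5]), array([ 50.3, 170.1]), 13.0) ang 102.64 z [0.0086 0.0124 0.0159] 0.0119
red 3301 (array([446.3, 382. ]), array([144.2, 228. ]), 82.2) ang 168.75 z [0.0005 0.0044 0.0228] 0.0039
green 3583 (array([ 417.1, -365. ]), array([153.2, 241.9]), 82.4) ang 173.1 z [0.0004 0.0043 0.0231] 0.0038
dot 7 [ 0.457  -0.0408  0.0115] (np.float64(334.14285714285717), np.float64(240.71428571428572))
corner_dot [ 0.4634 -0.0339  0.0108]
plate_top [0.6572 0.015  0.0533]
tray_green_in [ 0.4123 -0.3644  0.0117]
tray_red_in [0.4602 0.3909 0.0111]
comb [ 0.4249  0.0269 -0.0115]
```

```bash
cat >> h.py <<'E'
def best(pos,a):
    q0=np.array(robot.get_state()["qpos"]); c=[]
    for k in(0,180):
        q=solver.ik(np.array(pos),down(a+k))
        if q is not None: c.append((np.abs(np.array(q)-q0).max(),a+k))
    return down(min(c)[1])
def fz(): return float(robot.get_state()["force"][2])
E
cat > cfg.py <<'E'
import numpy as np
PL=np.array([.6625,.0035]); PA=95.1
E
python3 - <<'E'
from h import *
import time
s=robot.get_state();print(s["t"],s["force"])
print([round(fz(),2) for _ in range(5)])
x,y=.428,.0295; R=best([x,y,.10],13)
robot.goto([x,y,.06],R); print(robot.get_state()["t"],robot.get_state()["position"])
robot.servo_line([x,y,.0045],speed=.08)
print(robot.get_state()["t"],robot.get_state()["force"])
jaws.move_gripper(0.0)
s=robot.get_state();print(s["t"],s["grip_width"]*88,s["finger_force"],s["force"])
robot.servo_line([x,y,.12],speed=.2)
s=robot.get_state();print(s["t"],s["grip_width"]*88,s["force"],s["qpos"])
p,d=imaging.grab_frame("side");save("s1.png",p[150:300,280:460].repeat(3,0).repeat(3,1))
E
```

```text
1.4 [-0.16212972 -0.77675476 -0.17153119]
[-0.17, -0.17, -0.17, -0.17, -0.17]
3.85 [0.42852203 0.03021524 0.0601603 ]
4.6917 [-0.69698209  0.09377435 -0.17763076]
5.3917 49.51126402339183 29.99637097120285 [ 0.33897777 -0.01172126  0.46406018]
6.1167 50.06389381019356 [-0.67549743 -0.99534011 -0.19818598] [ 3.04990967e+01  3.03985248e+00 -3.76498813e+01 -3.84223721e-02
 -4.93614536e+01 -1.74982591e+01]
```

View pics/s1.png

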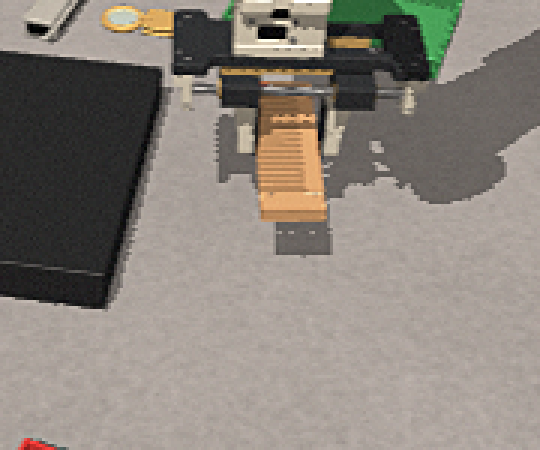

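The side view crop shows the comb held level between the fingers, at about (290,165) in the crop, well clear of the desk.

Run:
```python
from h import *; from cfg import *
R=best([*PL,.12],PA-90)
robot.goto([*PL,.10],R); robot.dwell(.1); b=np.mean([fz() for _ in range(1)])
robot.servo_line([*PL,.058],speed=.08); print("b",b,fz(),robot.get_state()["t"])
z=.058
while z>.0525:
    z-=.0006; robot.servo_line([*PL,z],speed=.02); f=fz(); print(round(z,4),round(float(robot.get_state()["position"][2]),4),round(f,2),round(robot.get_state()["t"],2))
    if f-b>1.6: break
jaws.move_gripper(.75)
s=robot.get_state(); print(s["t"],s["grip_width"]*88)
robot.servo_line([*PL,.12],speed=.15); print(robot.get_state()["t"])
for n in("top","side"):
    p,d=imaging.grab_frame(n); np.save("p1_"+n,p);np.save("d1_"+n,d)
    save("p1_"+n+".png",(p[130:230,240:400] if n=="top" else p[150:270,220:360]).repeat(4,0).repeat(4,1))
```

```text
b -0.7580933775271729 -0.5612495994350118 7.8833
0.0574 0.0579 -0.42 8.13
0.0568 0.0569 -0.08 8.38
0.0562 0.0561 -2.35 8.63
0.0556 0.0555 -0.86 8.88
0.055 0.0549 -0.7 9.13
0.0544 0.0546 0.92 9.38
9.9333 66.13398565116871
10.5167
```

View pics/p1_side.png

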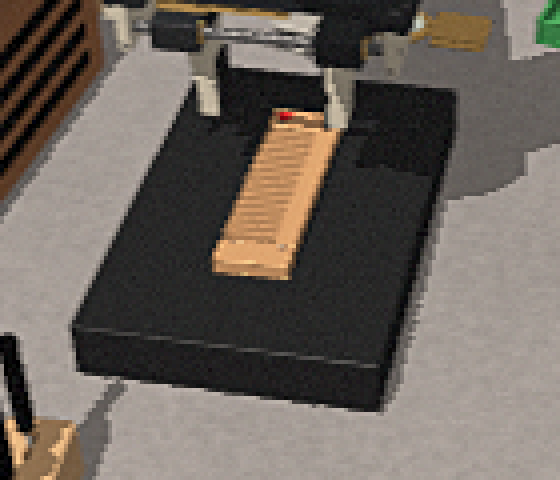

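The crop shows the comb lying on the middle of the plate, dot end at (285,116), released and face up. The fingers are open above it.

```bash
cat >> m.py <<'E'
def combpose(n,p,d,c0,zlo,zhi,r=.13):
    P=cloud(n,p,d); hsv=cv2.cvtColor(p,cv2.COLOR_RGB2HSV)
    m=(d>0)&(np.hypot(P[...,0]-c0[0],P[...,1]-c0[1])<r)&(P[...,2]>zlo)&(P[...,2]<zhi)&(hsv[...,1]>80)&(hsv[...,2]>90)
    nn,l,st,_=cv2.connectedComponentsWithStats(m.astype(np.uint8)); m=l==1+np.argmax(st[1:,4]); return rect(P[m]),ang(P[m]),m.sum(),P[m]
E
python3 - <<'E'
from m import *; from cfg import *
for n in("side","top"):
    p=np.load(f"p1_{n}.npy");d=np.load(f"d1_{n}.npy")
    r,a,k,Q=combpose(n,p,d,PL,.054,.072); print(n,r,a,k,np.round(Q.mean(0),4))
p=np.load("p1_side.npy").astype(int); m=(p[...,0]>150)&(p[...,1]<70)&(p[...,2]<70); m[:170]=0;m[185:]=0;m[:,:280]=0;m[:,300:]=0
v,u=np.where(m);print(u.mean(),v.mean(),on_plane("side",[u.mean(),v.mean()],.062))
E
```

```text
side (array([662.9,   4.7]), array([ 51.4, 172.5]), 5.1) 96.33 743 [0.6617 0.0138 0.0615]
top (array([665.8, -58.7]), array([49.8, 44.3]), 5.1) 160.89 164 [ 0.6632 -0.0649  0.0612]
291.0 178.0 [[ 0.68726113 -0.07487042  0.062     ]]
```

```bash
cat >> m.py <<'E'
C=np.array([.6625,.003]); A=np.radians(95.1); ex=np.array([np.cos(A),np.sin(A)]); ey=np.array([-ex[1],ex[0]])
def fmean(k=6):
    v=[]
    for _ in range(k): robot.dwell(.02); v.append(fz())
    return float(np.mean(v))
def press(sx,sy,R,zs=.0685,zmin=.0595):
    q=C+sx*.076*ex+sy*.016*ey
    robot.goto([*q,.085],R); robot.servo_line([*q,zs],speed=.08); b=fmean(8); z=zs; log=[]
    while z>zmin:
        z-=.0006 if z>.0632 else .0003
        robot.servo_line([*q,z],speed=.03); f=fz()-b
        if f>1.2: f=fmean()-b
        log.append((round(z*1e3,1),round(f,1)))
        if f>2: break
    s=robot.get_state(); print((sx,sy),"t",round(s["t"],2),"b",round(b,2),"z",np.round(s["position"],4),log,flush=True); return q
def look(tag,k=4):
    D=[];
    for _ in range(k):
        p,d=imaging.grab_frame("side"); D.append(d)
    np.savez(tag,p=p,d=np.array(D)); P=cloud("side",p,np.mean(D,0)*(np.min(D,0)>0))
    hsv=cv2.cvtColor(p,cv2.COLOR_RGB2HSV); L=(P[...,:2]-C)@np.c_[ex,ey]
    base=(hsv[...,1]>80)&(hsv[...,2]>90)&(P[...,2]>.05)&(P[...,2]<.075)
    for lo,hi in((.0,.08),(.064,.082)):
        m=base&(abs(L[...,1])<.022)&(L[...,0]>lo)&(L[...,0]<hi)&(P[...,2]>.058)
        if m.sum()<20: print(tag,"few",m.sum()); continue
        c=np.linalg.lstsq(np.c_[L[m],np.ones(m.sum())],P[m][:,2],rcond=None)[0]; print(tag,lo,m.sum(),"slope x,y",np.round(c,4),"z(76,+-16)",np.round([c@[.076,.016,1],c@[.076,-.016,1]],4),flush=True)
E
python3 - <<'E'
from m import *
look("L0"); jaws.move_gripper(0.0)
R=best([*(C-.076*ex),.085],95.1)
q=press(-1,-1,R); look("L1"); robot.servo_line([*q,.085],speed=.1)
look("L1b"); print(robot.get_state()["t"])
E
```

```text
L0 0.0 293 slope x,y [0.0164 0.0627 0.0614] z(76,+-16) [0.0637 0.0617]
L0 0.064 76 slope x,y [-0.0055  0.0344  0.0634] z(76,+-16) [0.0635 0.0624]
(-1, -1) t 17.11 b 0.08 z [ 0.6853 -0.0713  0.0621] [(67.9, 0.1), (67.3, -0.2), (66.7, -0.1), (66.1, -0.0), (65.5, 0.3), (64.9, -0.1), (64.3, 0.3), (63.7, -0.1), (63.1, 0.1), (62.8, -0.3), (62.5, -0.1), (62.2, 1.1), (61.9, 2.6)]
L1 0.0 286 slope x,y [0.0206 0.069  0.0613] z(76,+-16) [0.064  0.0617]
L1 0.064 72 slope x,y [0.004  0.0366 0.063 ] z(76,+-16) [0.0639 0.0627]
L1b 0.0 293 slope x,y [0.0185 0.0714 0.0614] z(76,+-16) [0.0639 0.0616]
L1b 0.064 75 slope x,y [0.0224 0.0419 0.0615] z(76,+-16) [0.0639 0.0625]
17.8917
```

Run:
```python
from m import *
R=best([*(C-.076*ex),.085],95.1)
q=press(1,1,R,zs=.0695); robot.servo_line([*q,.085],speed=.1)
robot.goto([*(C-.076*ex+.016*ey),.085],R); look("L2")
q=press(-1,1,R); look("L3"); robot.servo_line([*q,.085],speed=.1)
q=press(1,-1,R,zs=.0695);robot.servo_line([*q,.10],speed=.1)
robot.goto([*(C-.11*ex),.13],R); look("L4"); print(robot.get_state()["t"])
```

```text
(1, 1) t 22.98 b 0.15 z [0.6399 0.0773 0.062 ] [(68.9, -0.3), (68.3, -0.7), (67.7, 0.1), (67.1, 0.1), (66.5, 0.7), (65.9, -1.1), (65.3, -0.3), (64.7, 0.2), (64.1, -0.6), (63.5, -0.3), (62.9, 0.1), (62.6, 0.5), (62.3, -0.1), (62.0, 1.1), (61.7, 4.4)]
L2 0.0 292 slope x,y [0.0095 0.0383 0.0613] z(76,+-16) [0.0626 0.0614]
L2 0.064 74 slope x,y [ 0.0008 -0.0051  0.0623] z(76,+-16) [0.0623 0.0624]
(-1, 1) t 28.67 b -0.11 z [ 0.6534 -0.0741  0.0619] [(67.9, -0.1), (67.3, -0.9), (66.7, 0.9), (66.1, -0.3), (65.5, 0.4), (64.9, 0.2), (64.3, -0.0), (63.7, -0.5), (63.1, 0.5), (62.8, -0.1), (62.5, 0.3), (62.2, 0.6), (61.9, 1.9), (61.6, 5.6)]
L3 0.0 291 slope x,y [0.0191 0.0706 0.0613] z(76,+-16) [0.0638 0.0616]
L3 0.064 73 slope x,y [-0.0145  0.0345  0.0641] z(76,+-16) [0.0635 0.0624]
(1, -1) t 34.34 b 0.11 z [0.6718 0.0801 0.0619] [(68.9, 0.0), (68.3, -0.2), (67.7, -0.1), (67.1, 0.8), (66.5, -0.2), (65.9, -0.7), (65.3, -0.0), (64.7, 0.5), (64.1, 0.4), (63.5, 0.4), (62.9, -0.1), (62.6, 0.7), (62.3, 0.1), (62.0, 1.4), (61.7, 3.9)]
L4 0.0 291 slope x,y [0.0123 0.0464 0.0613] z(76,+-16) [0.063  0.0615]
L4 0.064 74 slope x,y [0.0079 0.0171 0.0619] z(76,+-16) [0.0628 0.0622]
35.8583
```

Run:
```python
from m import *
T=["L0","L1","L1b","L2","L3","L4"]; D={t:np.load(t+".npz") for t in T}
P=cloud("side",D["L1"]["p"],D["L1"]["d"].mean(0)); L=(P[...,:2]-C)@np.c_[ex,ey]
for nm,(x0,x1,y0,y1) in {"far+y":(.05,.08,.008,.022),"far-y":(.05,.08,-.022,-.008),"mid+y":(-.01,.02,.01,.022),"plate":(.1,.14,-.06,.06)}.items():
    m=(L[...,0]>x0)&(L[...,0]<x1)&(L[...,1]>y0)&(L[...,1]<y1)&(P[...,2]>(.0585 if nm!="plate" else .04))
    print(nm,m.sum(),[(round(float(z[m].mean())*1e3,2)) for t in T for z in [cloud("side",None,D[t]["d"].mean(0))[...,2]]], "single-frame",[round(float(cloud("side",None,d)[...,2][m].mean()*1e3),2) for d in D["L2"]["d"]])
# image change around far end
a,b,c=[D[t]["p"].astype(float).mean(2) for t in("L1","L2","L3")]
u,v=project("side",[*(C+.08*ex),.06])[0].astype(int); s=np.s_[v-12:v+12,u-18:u+18]
print("imgdiff L1-L3",abs(a-c)[s].mean(),"L1-L2",abs(a-b)[s].mean())
print("comb",combpose("side",D["L4"]["p"],D["L4"]["d"].mean(0),C,.054,.072)[:3])
for n in("side","top"):
    p=np.load(f"p_{n}.npy");d=np.load(f"d_{n}.npy");P=cloud(n,p,d);hsv=cv2.cvtColor(p,cv2.COLOR_RGB2HSV);H,S,V=[hsv[...,i].astype(int) for i in range(3)]
    m=((H<6)|(H>174))&(S>150)&(d>0)&(P[...,0]>.3)&(P[...,0]<.6)&(P[...,1]>.2)&(P[...,1]<.62)&(P[...,2]<.05)&(P[...,2]>-.01)
    nn,l,st,_=cv2.connectedComponentsWithStats(m.astype(np.uint8)); m=l==1+np.argmax(st[1:,4])
    f=P[m]; print("red",n,rect(f),ang(f),"rim",rect(f[f[:,2]>.017]),"floor",rect(f[f[:,2]<.009]),np.median(f[:,2]))
s=robot.get_state();print(s["t"],s["position"],s["force"])
```

```text
far+y 34 [63.23, 63.67, 68.68, 72.32, 63.54, 72.62] single-frame [60.5, 62.12, 62.54, 60.36]
far-y 61 [323.29, 292.86, 306.27, 180.54, 43.31, 309.04] single-frame [163.6, 170.94, 171.2, 179.84]
mid+y 95 [47.21, 130.46, 113.26, 111.3, 132.19, 45.09] single-frame [105.59, 105.32, 103.52, 107.27]
plate 782 [220.59, 205.84, 211.94, 183.66, 142.76, 209.64] single-frame [179.39, 180.2, 179.57, 179.32]
imgdiff L1-L3 3.9367283950617287 L1-L2 6.305169753086419
comb ((array([662.5,   4.3]), array([ 50.4, 170.2]), 5.2), np.float64(95.69), np.int64(745))
red side (array([465. , 381.7]), array([141.2, 250. ]), 81.7) 171.61 rim (array([460.2, 382.4]), array([141.2, 240.1]), 81.7) floor (array([467.8, 381.8]), array([139. , 244.6]), 81.7) 0.005160281830255145
red top (array([454.6, 383.5]), array([149.8, 243.9]), 82.4) 171.77 rim (array([455.8, 380.8]), array([143.5, 239.4]), 81.6) floor (array([454.1, 384.2]), array([149.4, 242.8]), 82.2) 0.00398639186718586
35.8583 [ 0.67226101 -0.10550467  0.12954301] [-0.82587937 -0.29922735  0.56016926]
```

Run:
```python
from m import *
T=["L0","L1","L1b","L2","L3","L4"]; Z={}
for t in T:
    z=np.load(t+".npz"); d=z["d"].astype(float); d[d==0]=np.nan; dd=np.nan_to_num(np.nanmedian(d,0)); P=cloud("side",None,dd); P[dd==0]=np.nan; Z[t]=P
P=Z["L1"]; L=(P[...,:2]-C)@np.c_[ex,ey]
for nm,(x0,x1,y0,y1) in {"far+y":(.055,.08,.01,.022),"far-y":(.055,.08,-.021,-.008),"mid":(-.01,.02,-.01,.022),"plate":(.1,.14,-.06,.06)}.items():
    m=(L[...,0]>x0)&(L[...,0]<x1)&(L[...,1]>y0)&(L[...,1]<y1)&((P[...,2]>.0585)|(nm=="plate"))
    print(nm,m.sum(),[round(float(np.nanmedian(Z[t][...,2][m]))*1e3,2) for t in T],"paired vs L1",[round(float(np.nanmean((Z[t]-P)[...,2][m])*1e3),2) for t in T],"sd",round(float(np.nanstd((Z["L3"]-P)[...,2][m])*1e3),2))
# subpixel image shift of far end, between states (enlarged phase correlation)
u,v=project("side",[*(C+.08*ex+.01*ey),.06])[0].astype(int)
g={t:np.load(t+".npz")["p"].astype(np.float32).mean(2)[v-12:v+12,u-12:u+14] for t in T}
for t in T: print(t,"shift",np.round(cv2.phaseCorrelate(g["L1"],g[t])[0],2),end=" ")
cv2.imwrite("pics/cmp.png",np.hstack([cv2.resize(g[t],None,fx=7,fy=7,interpolation=0) for t in("L1","L2","L3","L4")]))
```

```text
far+y 28 [63.37, 63.43, 63.88, 62.75, 63.83, 62.78] paired vs L1 [-0.2, 0.0, 0.26, -1.1, 0.05, -0.94] sd 0.89
far-y 56 [544.29, 486.0, 511.14, 62.54, 28.78, 512.76] paired vs L1 [30.14, 0.0, 13.16, -115.24, -253.06, 15.06] sd 235.6
mid 293 [50.82, 152.46, 92.89, 63.69, 151.77, 50.84] paired vs L1 [-73.35, 0.0, -16.84, -21.73, -4.29, -79.42] sd 39.51
plate 787 [50.99, 51.07, 51.07, 50.98, 50.88, 50.98] paired vs L1 [13.27, 0.0, 4.3, -25.09, -65.69, 2.33] sd 146.47
L0 shift [0.46 0.09] L1 shift [0.5 0. ] L1b shift [0.37 0.09] L2 shift [ 0.67 -0.01] L3 shift [0.41 0.06] L4 shift [ 0.58 -0.02] [ WARN:0@2.385] global loadsave.cpp:1063 imwrite_ Unsupported depth image for selected encoder is fallbacked to CV_8U.
```

View pics/cmp.png

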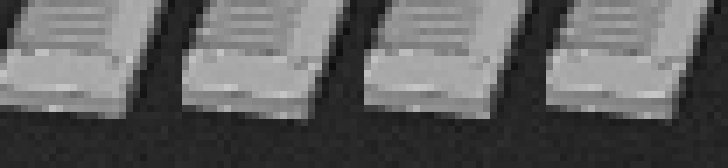

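The crops show the comb's far end in states L1 to L4. The differences are subpixel, so I fit the paired depth change to rotation about the resting diagonal.

Run:
```python
from m import *
T=["L0","L1","L1b","L2","L3","L4"]; dm={};ok=np.ones((400,640),bool)
for t in T:
    z=np.load(t+".npz"); d=z["d"].astype(float); d[d==0]=np.nan
    import warnings; warnings.simplefilter("ignore")
    dm[t]=np.nanmean(d,0); hsv=cv2.cvtColor(z["p"],cv2.COLOR_RGB2HSV); ok&=(hsv[...,1]>80)&(hsv[...,2]>90)&np.isfinite(dm[t])
V=cam("side")[4]; P=cloud("side",None,np.nan_to_num(dm["L1"])); L=(P[...,:2]-C)@np.c_[ex,ey]
ok&=(abs(L[...,0])<.083)&(abs(L[...,1])<.024)&(P[...,2]>.05)&(P[...,2]<.07)
c=-V[:3,:3].T@V[:3,3]
n=np.array([0,0,1.])
# same pixel: surface rise dz -> depth change: dd = -dz * depth/(c_z - z)
for lab,mm in(("all",ok),("x>40",ok&(L[...,0]>.04)),("rail y>8",ok&(L[...,1]>.008)),("block x>63",ok&(L[...,0]>.063))):
    s=L[mm][:,1]+.294*L[mm][:,0]; out=[]
    for t in T:
        dz=-(dm[t]-dm["L1"])[mm]*(c[2]-.062)/dm["L1"][mm]
        g=abs(dz-np.median(dz))<.006
        k=np.linalg.lstsq(s[g,None],dz[g],rcond=None)[0][0]; k2=np.linalg.lstsq(np.c_[s[g],np.ones(g.sum())],dz[g],rcond=None)[0]
        out.append((round(k*50,2),round(k2[0]*50,2)))
    print(lab,mm.sum(),"corner move mm (through axis, free)",out)
# ECC shift of rail/far corner
u,v=project("side",[*(C+.075*ex+.018*ey),.062])[0].round().astype(int)
G={t:np.load(t+".npz")["p"][v-7:v+8,u-7:u+8].astype(np.float32).mean(2) for t in T}
for t in T:
    W=np.eye(2,3,dtype=np.float32); e,W=cv2.findTransformECC(G["L1"],G[t],W,cv2.MOTION_TRANSLATION,(3,200,1e-6),None,3); print(t,np.round(W[:,2],2),round(e,4),end="; ")
b=project("side",[[*(C+.085*ex+.025*ey),.062],[*(C+.085*ex+.025*ey),.060]]); print("px for -2mm",b[1]-b[0])
```

```text
all 588 corner move mm (through axis, free) [(np.float64(-0.57), np.float64(-0.6)), (np.float64(-0.0), np.float64(0.0)), (np.float64(-0.32), np.float64(-0.35)), (np.float64(-1.75), np.float64(-1.73)), (np.float64(-0.31), np.float64(-0.29)), (np.float64(-1.56), np.float64(-1.55))]
x>40 187 corner move mm (through axis, free) [(np.float64(-0.37), np.float64(-0.27)), (np.float64(-0.0), np.float64(0.0)), (np.float64(-0.1), np.float64(0.24)), (np.float64(-1.93), np.float64(-1.65)), (np.float64(-0.13), np.float64(-0.06)), (np.float64(-1.49), np.float64(-1.23))]
rail y>8 190 corner move mm (through axis, free) [(np.float64(-0.35), np.float64(-0.87)), (np.float64(-0.0), np.float64(0.0)), (np.float64(0.04), np.float64(-0.09)), (np.float64(-1.64), np.float64(-1.65)), (np.float64(-0.27), np.float64(0.26)), (np.float64(-1.37), np.float64(-1.3))]
block x>63 89 corner move mm (through axis, free) [(np.float64(-0.36), np.float64(0.09)), (np.float64(-0.0), np.float64(0.0)), (np.float64(-0.06), np.float64(0.27)), (np.float64(-1.84), np.float64(-1.79)), (np.float64(-0.26), np.float64(-0.02)), (np.float64(-1.53), np.float64(-0.89))]
L0 [0.11 0.21] 0.9976; L1 [-0. -0.] 1.0; L1b [0.04 0.05] 0.9988; L2 [0.16 0.5 ] 0.9944; L3 [0.05 0.17] 0.9982; L4 [0.17 0.49] 0.9944; px for -2mm [0.03884678 0.58316924]
```

The comb rocks. Its corner tips about 1.6 mm by depth and by image shift, always one way after a dotted-end press and the other way after a far-end press, so it goes in the red tray.

Run:
```python
from m import *
g=C+[0,.0005]; R=best([*g,.12],5.1)
robot.goto([*g,.13],R); jaws.move_gripper(.85)
robot.servo_line([*g,.0548],speed=.1); jaws.move_gripper(0.0)
s=robot.get_state();print(s["t"],s["grip_width"]*88,s["finger_force"])
robot.servo_line([*g,.2],speed=.25)
r=np.array([.458,.3815]); R=best([*r,.2],81.7)
robot.goto([*r,.2],R); robot.servo_line([*r,.05],speed=.2); print(robot.get_state()["t"],robot.get_state()["grip_width"]*88)
p,d=imaging.grab_frame("side"); save("t1.png",p[200:400,220:460].repeat(3,0).repeat(3,1))
p,d=imaging.grab_frame("top"); np.save("t1",p)
```

```text
39.8417 49.67542362087205 30.001175701618195
43.0583 49.66904396263866
```

View pics/t1.png

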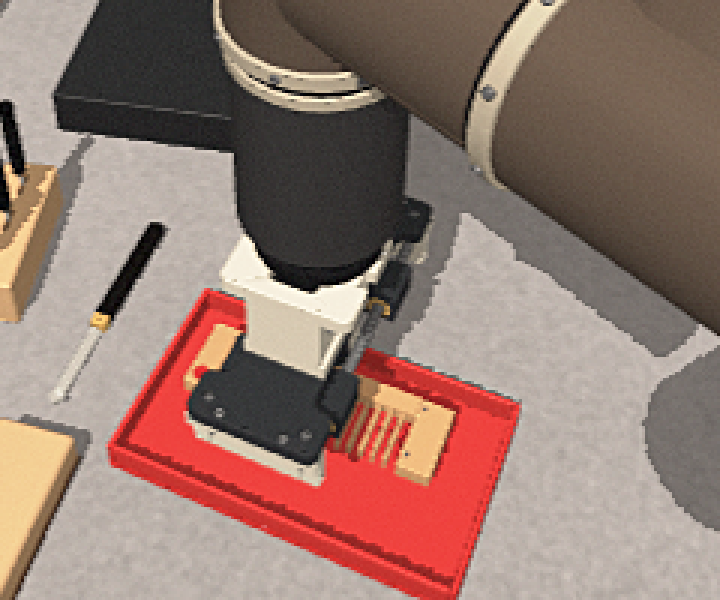

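The comb hangs level above the red tray, dot end at about (200,375) in the crop, lined up with the tray's length. I lower it now.

Run:
```python
from m import *
r=np.array([.458,.3815]); b=fmean(6)
robot.servo_line([*r,.0115],speed=.08); z=.0115
while z>.0072:
    z-=.0005; robot.servo_line([*r,z],speed=.03); f=fz()-b
    if f>1: f=fmean()-b
    print(round(z,4),round(f,2))
    if f>1.5: break
jaws.move_gripper(.72); robot.servo_line([*r,.15],speed=.15)
robot.goto([.45,.1,.25],best([.45,.1,.25],81.7)); robot.dwell(.2)
s=robot.get_state(); print(s["t"])
p,d=imaging.grab_frame("side"); save("f1.png",p[200:400,220:460].repeat(3,0).repeat(3,1))
print(combpose("side",p,d,r,.008,.03)[:3])
```

```text
0.011 -0.68
0.0105 -0.49
0.01 -0.93
0.0095 -0.62
0.009 1.41
0.0085 5.7
48.55
((array([459.5, 381.9]), array([ 58.7, 173. ]), 79.5), np.float64(172.19), np.int64(1576))
```

View pics/f1.png

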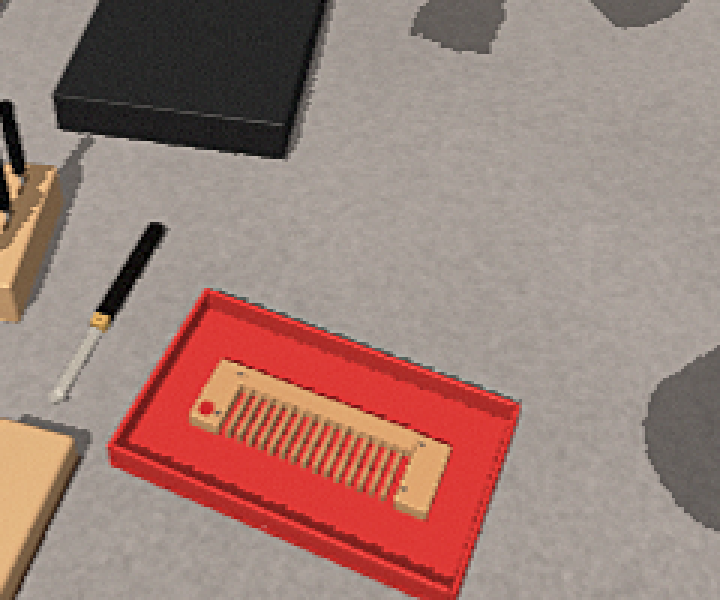

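The comb lies flat in the middle of the red tray, dot up at (207,408) in the crop, and nothing else has moved.

```bash
python3 -c "
from h import *
print(order.job_done())"
```

```text
the job is handed in; nothing more can be done
None
```

The comb rocked, tipping about 1.6 mm at its corners (inside your 0.8–1.9 mm either-tray band), so I set it down flat in the red tray and handed the job in at about 49 s.

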